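# Refit the feed guard of the crumb mill

## Robot

A 6-joint arm with a two-finger parallel gripper is mounted at the origin on the work surface. World frame = base frame: x ahead of the robot, y to its left, z up, the work surface at z = 0. Lengths are in m, angles in rad, forces in N, time in s.
With the tool pointing down it reaches from about 0.375 to 0.975 m from the base axis. Payload 3.8 kg.
Tool frame: the origin (TCP) lies midway between the tips of the shut fingers; the grasp point (between the pads) lies bot.grasp_offset behind it (bot.grasp_offset is the distance from the TCP to the grasp point, in m); z points along the fingers, y is the direction in which the jaws open and shut (so a half turn about z gives the same grasp; the last joint's range is limited). The gripper opens to 85 mm and grips with 20 to 120 N. Pads are 22 mm wide; open, the fingers measure 114 mm over their backs; the gripper's body (76 mm by 85 mm) begins 54 mm behind the grasp point. The pads swing forward as they close: fully open they stand 13 mm farther back than shut.
Start: joints at [1.191, 0.264, 1.604, -0, 1.274, -0.037], TCP at [0.227, 0.636, 0.231] pointing down, gripper open.
Joint ranges: [-2.63, 2.63], [-0.94, 2.18], [0.31, 2.57], [-1.31, 4.45], [0, 2.66], [-2.55, 2.55]. Speed limits (rad/s): [2.57, 2.57, 3.14, 3.14, 3.14, 3.14].

## Interface

Orientations are given as a rotation vector (axis times angle).
In Python, from workcell import read_state, viewer, job, bot gives the robot as it stands.
- The arm moves only by the shell command python3 -m crank 'ROWS' [FORCE]. ROWS is text: rows parted by semicolons, each of 7 numbers parted by spaces: the shift along the tool's x, y, z in mm, then the turn, a rotation vector about the tool's x, y, z in rad, then the closure in counts, from 0 (fully open) to 255 (shut). A call has 1 to 20 rows; each row is the pose to reach, as a shift and turn from the pose commanded when the call began, along the tool's axes at that moment; what a row does not reach only later rows make up. A row lasts 1/8 s, in which the tool goes at most 62.5 mm and 10.7 degrees, less where a joint would pass 70% of its speed; a pose out of reach is approached as far as the arm can. A call with a gripper value outside its range is refused whole. The fingers move at their own pace and stop on an object; FORCE is the grip in N (left out, the last holds). Time passes only in rows, so rows that repeat a pose let the fingers close. It gives the time, the measured TCP pose, the force and the opening at its end, in the units of the state.
- read_state(): the state, without advancing time (a new reading comes with each control period).
- viewer.read_camera(name): name is "side" or "top" or "wrist"; returns a dict with "pixels" (420x560x3 uint8, red, green, blue), "vertical_fov" (degrees; the focal length in pixels is half the picture's height over the tangent of half this angle, whatever the lens; pixels are square), "cx", "cy" (the principal point, pixels), "k1" (the pictures are not rectified: a ray, as slopes to the right and down, at radius r is drawn at 1 + k1 r^2 times it, then the intrinsics apply), "view" (4x4, takes a point from world to camera coordinates); the wrist camera has in their place "tool_from_camera" (4x4, takes a point from camera to tool coordinates, whose origin is the TCP and whose axes are the flange's). Camera axes: x right, y up, looking along -z (the intrinsics and any distortion apply to the point x, -y, -z); pixel columns grow to the right and rows downward; lengths in m; the calibration is good to about 2 mm. A picture is of the moment at which its call begins: read the wrist's pose just before it. There is no depth.
- job.finish_job(): hands the job in, once; it reports no verdict.
The state is a dict: "time": time; "q": joint angles; "joint_vel": joint speeds; "joint_torque": joint torques, N m; "tool_pos": TCP position; "tcp_rot": TCP orientation; "wrist_force": force on the tool from outside, world axes, zero at the start; "torque": the same for the moment, N m; "width": opening from 0.0 (shut) to 1.0 (fully open).
Only numpy, scipy, OpenCV 4.12 (cv2) and the standard library are available. Lean on these libraries where they do the work, as an engineer would, in place of code of your own. Each camera call takes 0.05 s, during which the arm holds its last target.

## Task

The yellow feed guard is drying on the wash-up stand. Squeeze its red grip pad towards the black one to draw in the sprung hinge pin, lift the guard off the stand and drop its hinge into the cradles of the crumb mill so that it lies flat over the feed mouth with the pin sprung fully home in its eye; then push the blue bolt fully home over the guard's lower edge, and let go. Leave the bottle, the tub and the bowl where they stand.

Things in the scene. Friction and masses are not known exactly. Their poses are not given: they have to be found in the camera images.
- guard: Yellow guard plate, 0.25 kg +-20 %, 140 mm wide (y), x from -60 to +53 mm, 5 mm thick. Origin mid-thickness, z = outward normal, x points to the hinge edge. Hinge line along y at x +62, z 0, with a round 16 mm knuckle each side (|y| 60 to 84). Nothing stands on its face except the two grip pads and flat links up to z 9 (y 25 to 66).
- guard_grip (a point): Point on the guard at x 0, y 0, z +22 mm, midway between the pads when squeezed. Black pad, fixed to the plate: y -18 to -8, x -15 to +15, up to z 42 mm. Grip both pads between the fingers, approaching along the guard's -z, closing along its y, fingertips down to z 8 to 10, until the red pad stops: outer width then 36 mm (52 at rest), pin drawn in, guard held.
- red_pad (a point): Middle of the outer (+y) face of the red pad, at guard x 0, y +34, z +22 mm at rest, y +18 when squeezed home. The pad is 30 mm long (x), 10 mm thick (y), up to z 42 mm; it slides along the guard's y together with the hinge pin.
- guard_pin (a joint): How far the sprung hinge pin is drawn in, m: 0 = sprung out, 0.016 = fully drawn in (end stop), its tip then 3 mm inside the knuckle. Moves with the red pad along the guard's -y. The spring pushes out with 3 N at 0 and 8 N at 0.016.
- pin_end (a point): Point on the axis of the 8 mm steel hinge pin, 4 mm short of its tip; at guard x +62, y +93, z 0 mm when the pin is out; moves with the pin.
- mill_seat: Fixed sloping seat on top of the white crumb mill, tilted 40 degrees: x up the slope, away from the robot, y along the hinge line, z = outward normal. A fitted guard's frame coincides with it (within 1 mm; +-3 mm play in y), the plate resting on the white frame, its red-pad side on this +y side. It drops in along -z. The mill reaches |y| 99.
- mill_hinge (a point): Middle of the seat's hinge line, at mill_seat x +62, y 0, z 0 mm. On it, at |y| 73 to 87, two steel cradles open to +z, flared to 34 mm at z 11 and narrowing to 19 mm at z 2, take the guard's knuckles. Outside them (|y| 87 to 99, up to z 15) stand ears: plain on -y, with the eye on +y. The pin passes that ear only while drawn in.
- mill_eye (a point): Middle of the 12 mm square eye for the hinge pin in the mill's +y ear, at x +62, y +93, z 0 mm of mill_seat.
- stand_seat: Fixed level seat on the dark steel wash-up stand (z straight up, 140 mm above the table), with the same axes, cradles, ears and eye as mill_seat; the guard starts fitted in it, its frame on this frame. To take the guard off, draw the pin and lift along +z; 30 mm clears the ears.
- mill_bolt (a joint): Blue slide bolt at the lower edge of the mill's seat, m: 0 = open, 0.030 = fully home (end stop). Slides along mill_seat's +x (up the slope) against 2 N of friction and stays where left; starts between 0 and 0.008. Its tongue (44 mm wide, z 5.5 to 11.5) ends at x -70 mm at 0 and at -40, over the guard's lower edge, when home.
- bolt_tab (a point): Middle of the bolt's upright blue tab at z 30; moves with the bolt: mill_seat x -101.5 mm + travel, y 0. Tab 40 mm wide (y), 9 mm thick (x), up to z 45. Push its lower side along mill_seat's +x. Guide strips (|y| 24 to 32, x -112 to -66, up to z 10) run beside it; the white frame's face is at z -3 and ends at x -114.
- squeeze: Bystander: yellow squeeze bottle, 68 mm across, 190 mm tall, origin under its centre.
- tub: Bystander: white jar-shaped tub, 90 mm across, 120 mm tall, origin under its centre.
- bowl: Bystander: steel bowl, 110 mm across, 60 mm tall, origin under its centre.
Mind the look-alikes: they are no part of the job. Leave any green, pink or white look-alike of the guard alone.

How it is judged:
By the outcome, as a careful person would: the job done as asked, in the order asked, and still so for the second after the job is handed in, with the robot touching nothing.
It also fails if it takes over 56 s, if anything falls off the work surface, if the arm or the gripper's body presses on something with over 40 N, if the wrist force passes 120 N, or if a joint passes its speed limit or range.

## Working session

There is one attempt and no reset: what is moved stays moved. The work goes in short steps, Python scripts to look and compute and a shell command to move; the robot and the scene stay as the last step left them, time stands still between calls to the robot, and variables do not carry over. Pictures are saved under pics/ and viewed, and the job is handed in when it is done.

```bash
ls; mkdir -p pics; cat > h.py <<'E'
import numpy as np, cv2
from workcell import read_state, viewer, job, bot
from scipy.spatial.transform import Rotation as R
def shot(name,fn):
    st=read_state(); d=viewer.read_camera(name); cv2.imwrite('pics/'+fn,d['pixels'][:,:,::-1])
    T=None
    if 'view' in d: T=np.array(d['view'])
    else:
        W=np.eye(4);W[:3,:3]=R.from_rotvec(st['tcp_rot']).as_matrix();W[:3,3]=st['tool_pos']
        T=np.linalg.inv(W@np.array(d['tool_from_camera']))
    np.savez('pics/'+fn[:-4]+'.npz',T=T,fov=d['vertical_fov'],cx=d['cx'],cy=d['cy'],k1=d['k1'],pixels=d['pixels'])
    return d
class Cam:
    def __init__(s,fn):
        z=np.load('pics/'+fn+'.npz'); s.T=z['T'];s.f=210/np.tan(np.radians(float(z['fov']))/2);s.cx=float(z['cx']);s.cy=float(z['cy']);s.k1=float(z['k1']);s.img=z['pixels']
    def proj(s,P):
        P=np.atleast_2d(P); c=P@s.T[:3,:3].T+s.T[:3,3]
        x=c[:,0]/-c[:,2]; y=-c[:,1]/-c[:,2]; k=1+s.k1*(x*x+y*y)
        return np.c_[s.cx+s.f*x*k,s.cy+s.f*y*k]
    def ray(s,u,v):
        K=np.array([[s.f,0,s.cx],[0,s.f,s.cy],[0,0,1]])
        p=cv2.undistortPoints(np.array([[[u,v]]],float),K,np.array([s.k1,0,0,0.]))[0,0]
        d=np.array([p[0],-p[1],-1.]); Ti=np.linalg.inv(s.T)
        d=Ti[:3,:3]@d; return Ti[:3,3],d/np.linalg.norm(d)
    def atz(s,u,v,z):
        o,d=s.ray(u,v); return o+d*(z-o[2])/d[2]
E
python3 - <<'E'
from h import *
for n in ['side','top','wrist']:
    d=shot(n,n+'0.png'); print(n,d['vertical_fov'],d['cx'],d['cy'],d['k1'])
    c=Cam(n+'0'); print(np.linalg.inv(c.T).round(3))
print(read_state()); print(bot.grasp_offset)
E
```

```text
pics
side 42.59350884963516 281.69347605910207 209.0235501834924 -0.1396453975536898
[[ 0.785  0.332 -0.523 -0.304]
 [-0.619  0.449 -0.645 -1.111]
 [ 0.021  0.83   0.558  1.118]
 [ 0.     0.     0.     1.   ]]
top 53.97886564599558 277.80394537105457 207.20931911455813 -0.08243052661510404
[[ 0.018  0.994 -0.112  0.413]
 [-1.     0.019  0.006  0.019]
 [ 0.008  0.112  0.994  1.537]
 [ 0.     0.     0.     1.   ]]
wrist 63.64148717717987 277.5360384967401 212.23828798785175 -0.04601143897783613
[[ 0.336 -0.906 -0.259  0.161]
 [ 0.942  0.323  0.094  0.66 ]
 [-0.002 -0.275  0.961  0.371]
 [ 0.     0.     0.     1.   ]]
{'time': 0.15, 'q': array([ 1.19108961e+00,  2.64570719e-01,  1.60512103e+00,  3.53783245e-05,
        1.27368851e+00, -3.68879876e-02]), 'joint_vel': array([-0.000381  , -0.00344743, -0.00431135,  0.00019921, -0.00065425,
        0.00013884]), 'joint_torque': array([ 5.49543056e-04, -5.15907097e+01, -3.67959881e+01, -1.67107441e-04,
        8.17611610e-03, -2.47405143e-05]), 'tool_pos': array([0.22666002, 0.63517811, 0.23022155]), 'tcp_rot': array([-5.35812494e-01, -3.09515290e+00,  2.73592458e-03]), 'wrist_force': array([-0.21809745,  0.74431215,  0.59144149]), 'torque': array([ 0.03220171, -0.02846808,  0.04078763]), 'width': 0.9984229337093842}
0.0187
```

View pics/side0.png

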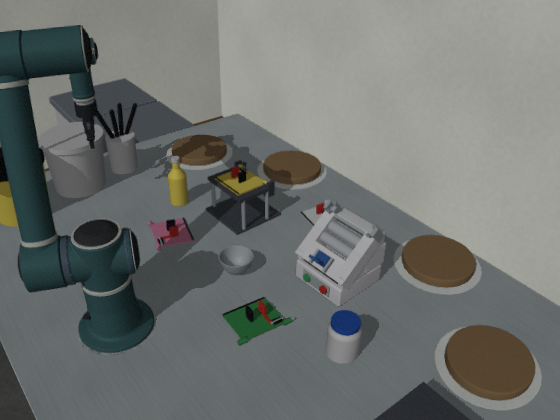

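View pics/top0.png

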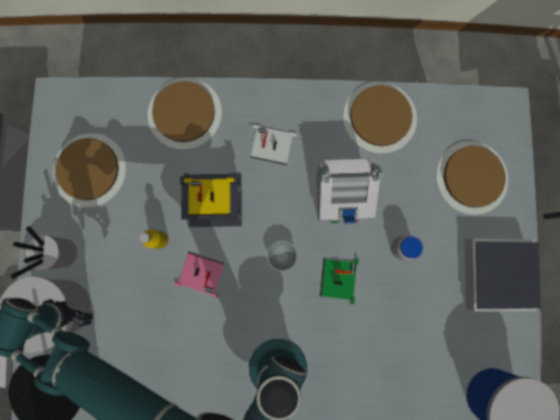

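View pics/wrist0.png

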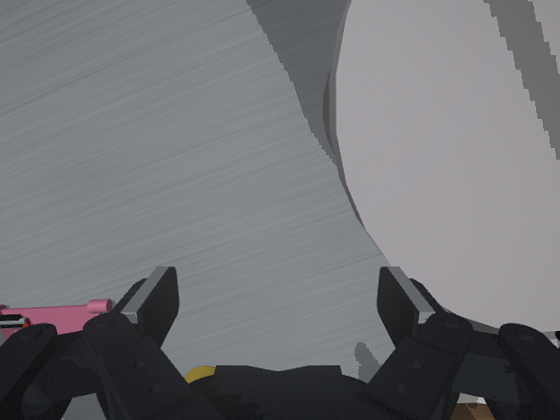

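The side and top pictures show four guards. In the top view they are yellow at (210,197) on the dark stand, pink at (202,272), green at (340,278) and white at (272,145), the last three flat on the table. Only the yellow one is on the stand and matches the description. I'll enlarge the stand and the mill to confirm.

```bash
python3 - <<'E'
from h import *
t=Cam('top0').img[:,:,::-1]; s=Cam('side0').img[:,:,::-1]
def crop(i,x,y,w,h,k): return cv2.resize(i[y:y+h,x:x+w],(w*k,h*k),interpolation=cv2.INTER_CUBIC)
a=np.hstack([crop(t,170,165,80,70,5),crop(t,310,150,80,75,5)[:350]])
b=np.hstack([crop(s,195,155,90,75,4),crop(s,290,195,100,75+25,4)[:300]])
b=cv2.resize(b,(800,int(b.shape[0]*800/b.shape[1])))
cv2.imwrite('pics/cr_a.png',a);cv2.imwrite('pics/cr_b.png',b)
b2=crop(s,290,190,100,110,5);cv2.imwrite('pics/cr_c.png',b2)
E
```

```text
(no output)
```

View pics/cr_a.png

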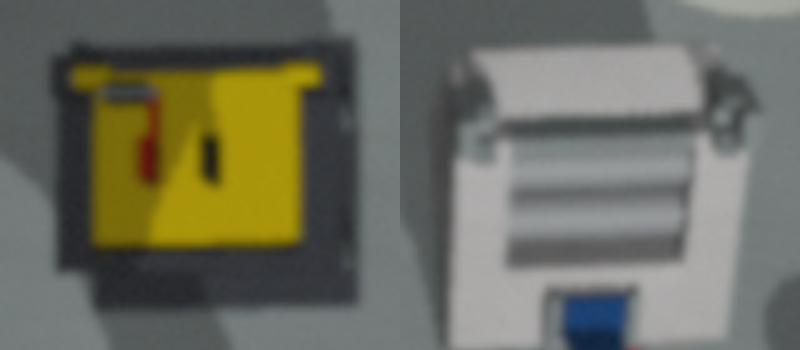

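View pics/cr_b.png

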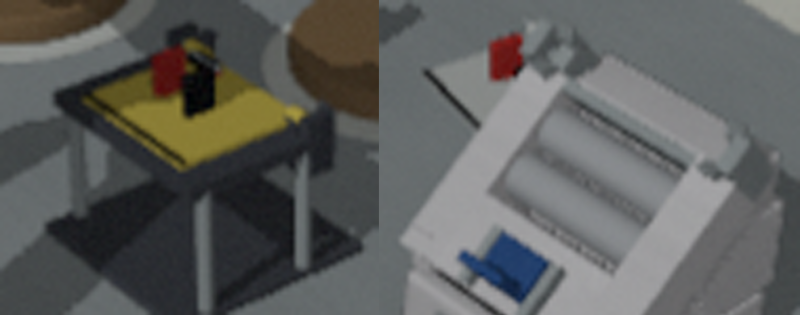

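View pics/cr_c.png

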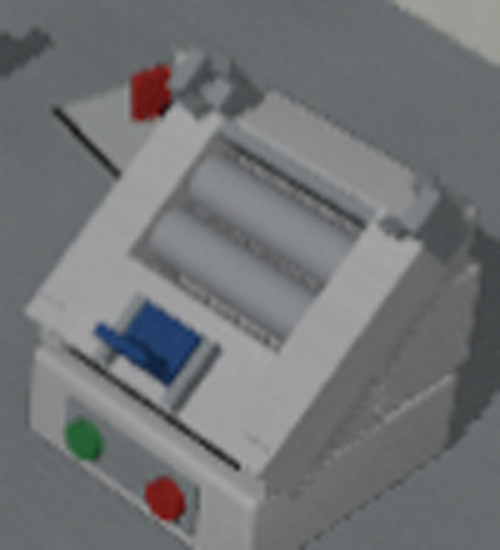

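The crops confirm the yellow guard, fitted on the stand with its red pad on the left (+y) side. The red patch beside the mill in the side view belongs to the white look-alike lying behind it. Next I'll make a coarse pose estimate of the stand and mill.

```bash
python3 - <<'E'
from h import *
c=Cam('top0'); s=Cam('side0')
def up(x,y,ox,oy,k=5): return ox+(x+.5)/k-.5, oy+(y+.5)/k-.5
print('guard corners z=.1425')
P={}
for n,(x,y) in dict(ll=(92,247),lr=(302,245),kl=(70,77),kr=(322,75)).items():
    P[n]=c.atz(*up(x,y,170,165),.1425); print(n,P[n].round(4))
# triangulate mill points: eye-ear tops etc
def tri(a,b):
    o1,d1=c.ray(*a);o2,d2=s.ray(*b)
    A=np.array([d1,-d2]).T; t=np.linalg.lstsq(A,o2-o1,rcond=None)[0]
    p,q=o1+d1*t[0],o2+d2*t[1]; return ((p+q)/2).round(4),np.linalg.norm(p-q).round(4)
# opening corners: top crop offset (310,150) (x-400)
for n,(a,b) in dict(lowL=((507-400,268),(130,254)),lowR=((685-400,263),(280,348)),upR=((695-400,133),(375,222)),).items():
    print(n,tri(up(*a,310,150),up(*b,290,190)))
E
```

```text
guard corners z=.1425
ll [0.5415 0.3167 0.1425]
lr [0.5457 0.1734 0.1425]
kl [0.6586 0.337  0.1425]
kr [0.6631 0.1634 0.1425]
lowL (array([ 0.5896, -0.1714,  0.1387]), np.float64(0.0027))
lowR (array([ 0.5956, -0.294 ,  0.1426]), np.float64(0.0043))
upR (array([ 0.6743, -0.2882,  0.1948]), np.float64(0.0003))
```

```bash
python3 - <<'E'
from h import *
print([a for a in dir(bot) if not a.startswith('_')])
d=viewer.read_camera('wrist'); print(np.array(d['tool_from_camera']).round(4))
E
```

```text
['MotionError', 'grasp_offset']
[[ 2.000e-04  9.614e-01  2.751e-01  7.020e-02]
 [ 1.000e+00 -0.000e+00 -6.000e-04  8.000e-04]
 [-6.000e-04  2.751e-01 -9.614e-01 -1.411e-01]
 [ 0.000e+00  0.000e+00  0.000e+00  1.000e+00]]
```

```bash
cat >> h.py <<'E'
def rows(pos,Rt,st=None):
    st=st or read_state(); Rc=R.from_rotvec(st['tcp_rot']).as_matrix()
    d=Rc.T@(np.array(pos)-st['tool_pos'])*1000; rv=R.from_matrix(Rc.T@Rt).as_rotvec()
    print('shift',d.round(1),'turn',rv.round(4),'| dist',np.linalg.norm(d).round(1),'ang deg',np.degrees(np.linalg.norm(rv)).round(1))
def Rdown(yaw,tilt=0):
    # tool matrix for seat with yaw about z, tilt: seat axes x,y,z -> tool x=-seat x, y=seat y, z=-seat z
    S=R.from_euler('ZY',[yaw,-tilt]).as_matrix(); return S@np.diag([-1,1,-1.])
def seatR(yaw,tilt=0): return R.from_euler('ZY',[yaw,-tilt]).as_matrix()
E
python3 - <<'E'
from h import *
rows([.60,.247,.36],Rdown(.027))
E
```

```text
shift [-482.1 -240.4 -129.3] turn [-1.400e-03 -3.000e-04 -3.698e-01] | dist 554.0 ang deg 21.2
```

```bash
python3 -m crank '-120 -60 -60 0 0 -0.1 0; -482 -240 -129 0 0 -0.37 0; -482 -240 -129 0 0 -0.37 0; -482 -240 -129 0 0 -0.37 0; -482 -240 -129 0 0 -0.37 0; -482 -240 -129 0 0 -0.37 0; -482 -240 -129 0 0 -0.37 0; -482 -240 -129 0 0 -0.37 0; -482 -240 -129 0 0 -0.37 0; -482 -240 -129 0 0 -0.37 0; -482 -240 -129 0 0 -0.37 0; -482 -240 -129 0 0 -0.37 0'
python3 - <<'E'
from h import *
shot('wrist','wrist1.png'); s=read_state(); print(s['q'].round(3),s['joint_vel'].round(3),s['time'])
rows([.60,.247,.36],Rdown(.027))
E
```

```text
time: 1.7
tool_pos: [0.5991, 0.2487, 0.3597]
tcp_rot: [0.045, -3.14, -0.0]
wrist_force: [-0.2, -0.8, -0.1]
width: 0.999
[ 0.355  0.166  1.49   0.     1.487 -1.245] [ 0.002 -0.001 -0.003 -0.002 -0.    -0.001] 1.75
shift [-0.9 -1.9 -0.2] turn [-0.     -0.001   0.0021] | dist 2.1 ang deg 0.1
```

View pics/wrist1.png

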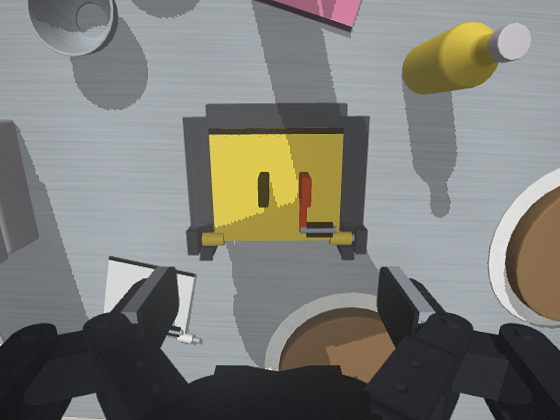

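The wrist view shows the yellow guard at the centre, black pad (263,188), red pad (305,190), knuckles (213,239) and (342,239). I'll enlarge it to measure precisely.

```bash
python3 - <<'E'
from h import *
t=Cam('wrist1').img[:,:,::-1]
a=cv2.resize(t[110:265,180:375],None,fx=4,fy=4,interpolation=cv2.INTER_CUBIC); a=a[:600,:800]
cv2.imwrite('pics/cr1.png',a)
E
```

```text
(no output)
```

View pics/cr1.png

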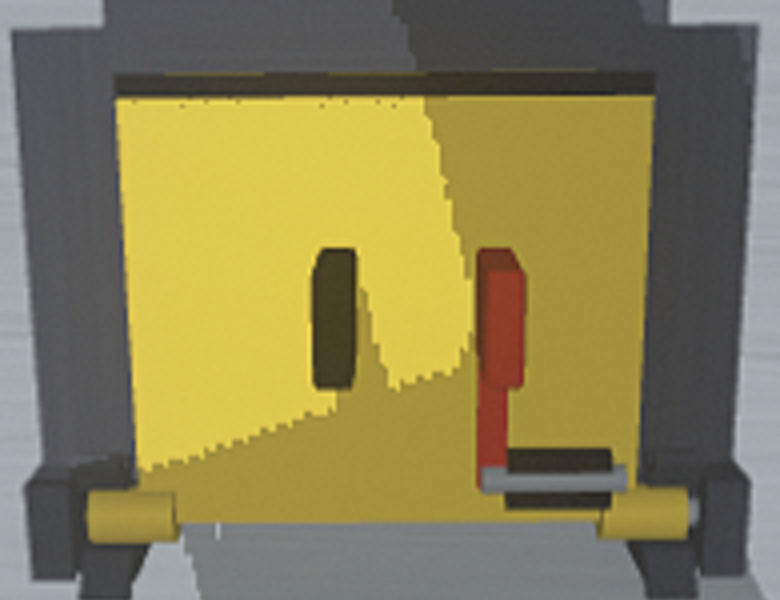

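```bash
cat > fit1.py <<'E'
from h import *
from scipy.optimize import least_squares
c=Cam('wrist1')
G=np.array([[-60,-70,2.5],[-60,70,2.5],[62,-84,6],[62,84,6],[15,-8,42],[15,-18,42],[15,34,42],[15,24,42]])/1000
px=np.array([[116,74],[656,72],[88,517],[690,515],[355,389],[312,389],[522,388],[480,388]])
px=np.c_[180+(px[:,0]+.5)/4-.5,110+(px[:,1]+.5)/4-.5]
use=[0,1,2,3,4,5,6]
def f(p,free=False):
    S=seatR(p[2]); z=p[3] if len(p)>3 else .14
    return ((c.proj(G[use]@S.T+[p[0],p[1],z])-px[use])).ravel()
for p0 in ([.6,.247,.02],[.6,.247,.02,.14]):
    r=least_squares(f,p0); print(r.x.round(4)); print(r.fun.reshape(-1,2).round(1).tolist())
E
python3 fit1.py
```

```text
[0.6    0.2485 0.0331]
[[-0.4, -0.9], [0.2, -1.0], [-0.1, 0.7], [-0.5, 0.6], [-0.3, 0.2], [0.2, 0.3], [0.9, 0.3]]
[0.6005 0.2485 0.0331 0.1375]
[[0.1, -0.4], [-0.3, -0.5], [0.4, 0.4], [-1.0, 0.3], [-0.3, 0.1], [0.3, 0.1], [0.7, 0.1]]
```

```bash
python3 - <<'E'
from h import *
rows([.50,-.232,.35],Rdown(.04,np.radians(40)))
rows([.58,-.0,.40],Rdown(.04,np.radians(10)))
E
```

```text
shift [ 113.  -477.8    9.9] turn [-0.0039 -0.6991 -0.0105] | dist 491.0 ang deg 40.1
shift [  26.3 -248.2  -40.2] turn [-0.001  -0.1755 -0.0109] | dist 252.8 ang deg 10.1
```

```bash
python3 -m crank '20 -60 -30 0 -0.08 0 0; 113 -478 10 0 -0.699 -0.01 0; 113 -478 10 0 -0.699 -0.01 0; 113 -478 10 0 -0.699 -0.01 0; 113 -478 10 0 -0.699 -0.01 0; 113 -478 10 0 -0.699 -0.01 0; 113 -478 10 0 -0.699 -0.01 0; 113 -478 10 0 -0.699 -0.01 0; 113 -478 10 0 -0.699 -0.01 0; 113 -478 10 0 -0.699 -0.01 0; 113 -478 10 0 -0.699 -0.01 0'
python3 - <<'E'
from h import *
shot('wrist','wrist2.png'); s=read_state(); print(s['q'].round(3),s['time'])
rows([.50,-.232,.35],Rdown(.04,np.radians(40)))
E
```

```text
time: 3.12
tool_pos: [0.5071, -0.2202, 0.3558]
tcp_rot: [-0.028, 2.459, 0.0]
wrist_force: [-0.3, 0.3, 0.4]
width: 1.002
[-0.727 -0.389  2.135  0.557  0.934 -2.552] 3.175
shift [  9.5 -11.5  -0.1] turn [-0.0182 -0.0152 -0.0107] | dist 15.0 ang deg 1.5
```

View pics/wrist2.png

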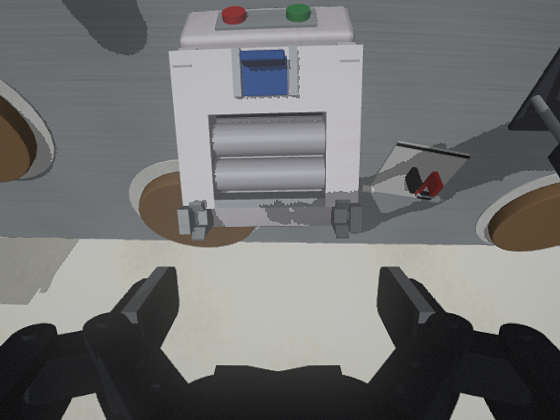

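The wrist view shows the mill with its feed mouth centre (268,155), blue bolt (265,75) and cradles (198,218) and (345,215). Joint 6 is at its range end here (-2.55), so I'll use the half-turned grasp for the real work. Enlarging to measure.

```bash
python3 - <<'E'
from h import *
t=Cam('wrist2').img[:,:,::-1]
a=cv2.resize(t[35:110,160:375],None,fx=3.7,fy=3.7,interpolation=cv2.INTER_CUBIC)
b=cv2.resize(t[170:245,160:375],None,fx=3.7,fy=3.7,interpolation=cv2.INTER_CUBIC)
cv2.imwrite('pics/cr2.png',np.vstack([a,b])); print(a.shape)
E
```

```text
(278, 796, 3)
```

View pics/cr2.png

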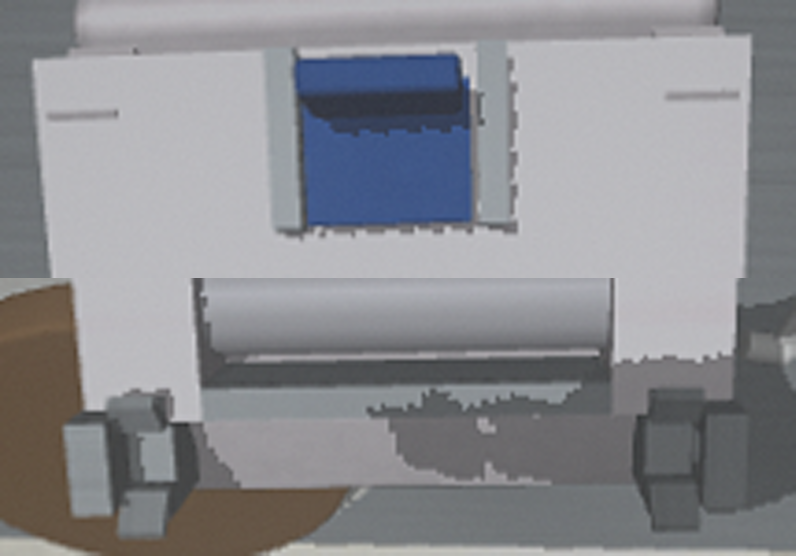

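```bash
cat > fit2.py <<'E'
from h import *
from scipy.optimize import least_squares
c=Cam('wrist2'); k=3.7
O=[ # x,y,z mm (px in crop) wu wv ; bolt flag
(-66,-32,10,277,231,1,1,0),(-66,-24,10,301,229,1,1,0),(-66,24,10,482,222,1,1,0),(-66,32,10,511,221,1,1,0),
(-112,-32,10,265,50,1,1,0),(-112,-24,10,294,48,1,1,0),(-112,24,10,476,40,1,1,0),(-112,32,10,507,40,1,1,0),
(62,-99,15,68,471,1,.5,0),(62,-87,15,110,471,1,.5,0),(62,87,15,702,471,1,.5,0),(62,99,15,747,471,1,.5,0),
(-70,-22,11.5,306,225,1,1,1),(-70,22,11.5,470,220,1,1,1),(-106,-20,45,297,60,1,1,1),(-106,20,45,458,57,1,1,1),(-97,-20,45,300,93,1,1,1),(-97,20,45,462,89,1,1,1),
(-114,-99,-3,33,60,.0,1,0),(-114,99,-3,750,37,.0,1,0)]
O=np.array(O,float); px=np.c_[160+(O[:,3]+.5)/k-.5, np.where(O[:,4]<278,35+(O[:,4]+.5)/k-.5,170+(O[:,4]-278+.5)/k-.5)]
def pts(p,t=40):
    M=O[:,:3].copy(); M[:,0]+=O[:,7]*p[4]*1000
    return M/1000@seatR(p[3],np.radians(t)).T+p[:3]
def f(p,t=40): return ((c.proj(pts(p,p[5] if len(p)>5 else t))-px)*O[:,5:7]).ravel()
for p0 in ([.63,-.23,.168,.04,.004],[.63,-.23,.168,.04,.004,40]):
    r=least_squares(f,p0,loss='soft_l1'); p=r.x; print(p.round(4)); print(f(p).reshape(-1,2).round(1).tolist())
p=least_squares(f,[.63,-.23,.168,.04,.004],loss='soft_l1').x
H=[[62,0,0],[62,93,0],[62,-93,0],[-114,0,-3],[-114,-99,-3],[-114,99,-3],[-66,28,10],[-66,-28,10]]
for n in ['top0','side0']:
    q=Cam(n); print(n,q.proj(np.array(H)/1000@seatR(p[3],np.radians(40)).T+p[:3]).round(1).tolist())
E
python3 fit2.py
```

```text
[ 0.6293 -0.2284  0.1683  0.056   0.0031]
[[-1.0, -0.2], [0.4, 0.1], [-0.5, 0.7], [-0.3, 0.8], [-0.2, -0.5], [0.2, -0.2], [0.4, 0.3], [0.3, 0.1], [0.3, -0.1], [-0.3, -0.2], [0.6, -1.3], [-0.4, -1.4], [0.9, 0.1], [0.7, 0.2], [-1.1, -0.9], [1.0, -1.6], [-1.4, 1.1], [0.1, 0.7], [-0.0, 0.1], [0.0, 0.0]]
[ 6.29200e-01 -2.28400e-01  1.68200e-01  5.65000e-02  3.40000e-03
  4.05613e+01]
[[-0.9, -0.4], [0.5, -0.1], [-0.6, 0.5], [-0.4, 0.6], [-0.1, -0.4], [0.3, -0.2], [0.3, 0.4], [0.2, 0.1], [0.1, -0.2], [-0.4, -0.2], [0.7, -1.4], [-0.2, -1.4], [0.9, 0.2], [0.7, 0.3], [-1.0, -1.0], [0.9, -1.7], [-1.4, 0.9], [0.0, 0.6], [-0.0, 0.3], [0.0, 0.1]]
top0 [[350.7, 174.3], [322.5, 175.3], [378.6, 173.4], [346.9, 217.6], [374.6, 216.6], [318.9, 218.7], [340.4, 208.7], [356.5, 208.1]]
side0 [[350.7, 220.0], [328.3, 206.6], [374.6, 234.4], [316.4, 268.7], [340.8, 286.0], [293.7, 252.7], [317.4, 249.5], [331.0, 258.6]]
```

```bash
cat >> h.py <<'E'
GP=np.array([.600,.2485,.140]); GY=.0331
MP=np.array([.6293,-.2284,.1683]); MY=.056; T40=np.radians(40)
def Rflip(yaw,tilt=0): return seatR(yaw,tilt)@np.diag([1,-1,-1.])
def at(P,yaw,tilt,off): return P+seatR(yaw,tilt)@(np.array(off)/1000)
E
python3 - <<'E'
from h import *
Ri=Rdown(.04)@R.from_euler('z',np.pi/2).as_matrix()
rows([.56,.03,.40],Ri)
E
```

```text
shift [-73.9 248.8   0.9] turn [0.5225 0.5439 1.4875] | dist 259.5 ang deg 95.6
```

```bash
python3 -m crank '-20 60 -15 0.08 0.08 0.15 0; -74 249 1 0.522 0.544 1.487 0; -74 249 1 0.522 0.544 1.487 0; -74 249 1 0.522 0.544 1.487 0; -74 249 1 0.522 0.544 1.487 0; -74 249 1 0.522 0.544 1.487 0; -74 249 1 0.522 0.544 1.487 0; -74 249 1 0.522 0.544 1.487 0; -74 249 1 0.522 0.544 1.487 0; -74 249 1 0.522 0.544 1.487 0'
python3 - <<'E'
from h import *
s=read_state(); print(s['q'].round(3),s['time'])
rows([.60,.2485,.34],Rflip(GY))
E
```

```text
time: 4.42
tool_pos: [0.5605, 0.0304, 0.4003]
tcp_rot: [1.867, 2.408, 0.008]
wrist_force: [0.2, 0.2, -0.8]
width: 1.0
[ 0.045 -0.06   1.657 -0.058  1.469 -0.203] 4.425
shift [205.3  89.2  51.4] turn [ 0.1083 -0.004   1.7879] | dist 229.7 ang deg 102.6
```

```bash
python3 -m crank '30 15 8 0.02 0 0.15 0; 205 89 51 0.108 0 1.788 0; 205 89 51 0.108 0 1.788 0; 205 89 51 0.108 0 1.788 0; 205 89 51 0.108 0 1.788 0; 205 89 51 0.108 0 1.788 0; 205 89 51 0.108 0 1.788 0; 205 89 51 0.108 0 1.788 0; 205 89 51 0.108 0 1.788 0; 205 89 51 0.108 0 1.788 0; 205 89 51 0.108 0 1.788 0; 205 89 51 0.108 0 1.788 0'
python3 - <<'E'
from h import *
shot('wrist','wrist3.png');s=read_state(); print(s['q'].round(3),s['time'])
rows([.60,.2485,.34],Rflip(GY))
c=Cam('wrist3'); 
G=np.array([[-60,-70,2.5],[-60,70,2.5],[62,-84,6],[62,84,6],[15,-8,42],[15,34,42],[-15,-8,42],[-15,34,42]])/1000
print(c.proj(G@seatR(GY).T+GP).round(1).tolist())
t=c.img[:,:,::-1]; cv2.imwrite('pics/cr3.png',cv2.resize(t[150:350,140:400],None,fx=3,fy=3,interpolation=cv2.INTER_CUBIC))
E
```

```text
time: 5.92
tool_pos: [0.5994, 0.2466, 0.3399]
tcp_rot: [-3.14, -0.061, -0.006]
wrist_force: [-0.1, 0.1, 0.3]
width: 1.0
[ 3.520e-01  1.660e-01  1.525e+00 -1.000e-03  1.447e+00  1.885e+00] 5.975
shift [ 0.5 -2.1 -0.1] turn [-0.0007 -0.0038  0.0047] | dist 2.2 ang deg 0.3
[[342.1, 242.5], [211.0, 241.7], [364.2, 125.0], [190.1, 124.0], [285.7, 179.1], [238.8, 178.9], [285.3, 211.4], [239.6, 211.2]]
```

View pics/wrist3.png

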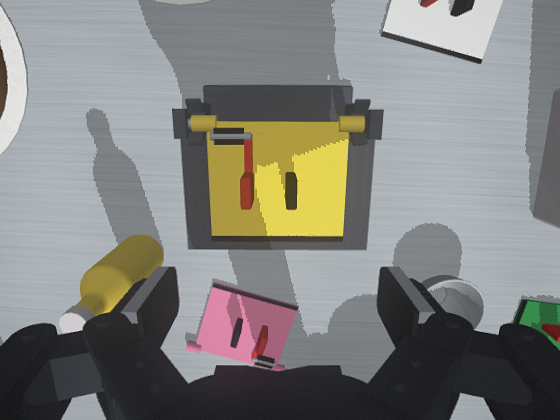

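View pics/cr3.png

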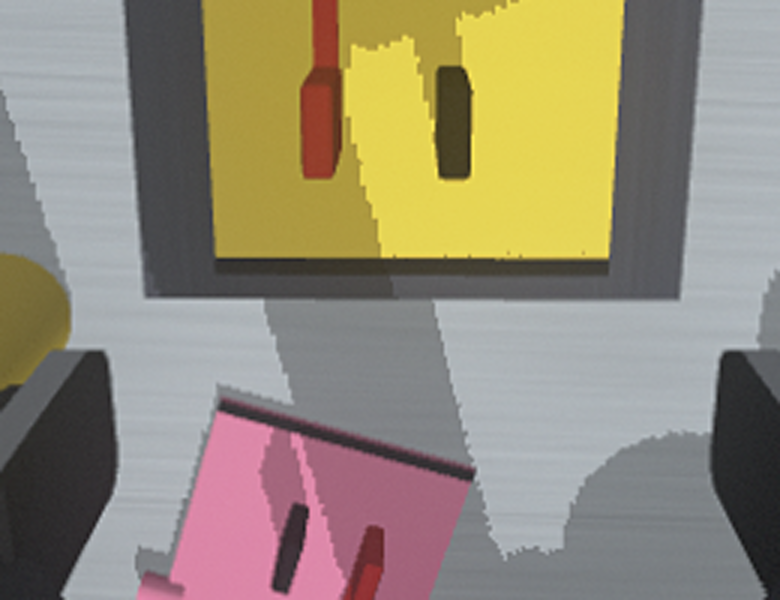

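```bash
python3 - <<'E'
from h import *
rows([.6004,.2482,.146],Rflip(GY))
E
```

```text
shift [  0.2  -1.6 193.9] turn [-0.0007 -0.0038  0.0047] | dist 193.9 ang deg 0.3
```

```bash
python3 -m crank '0 -1 50 0 -0.002 0.003 0; 0 -1.6 100 0 -0.004 0.005 0; 0 -1.6 150 0 -0.004 0.005 0; 0 -1.6 180 0 -0.004 0.005 0; 0 -1.6 194 0 -0.004 0.005 0; 0 -1.6 194 0 -0.004 0.005 0; 0 -1.6 194 0 -0.004 0.005 0' 60
python3 - <<'E'
from h import *
shot('wrist','wrist4.png')
rows([.6004,.2482,.146],Rflip(GY))
E
```

```text
time: 6.85
tool_pos: [0.6019, 0.248, 0.148]
tcp_rot: [-3.139, -0.047, -0.005]
wrist_force: [-0.4, -0.4, 1.2]
width: 1.0
shift [-1.6 -0.3  2.2] turn [-0.002  -0.0033 -0.0033] | dist 2.7 ang deg 0.3
```

View pics/wrist4.png

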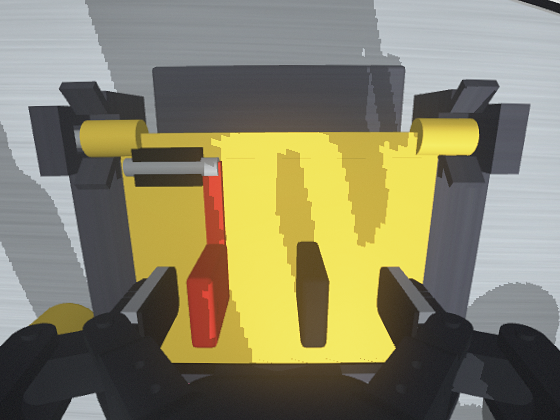

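The fingers straddle the red pad (205,300) and black pad (312,295). I'll close on them, going 2 mm lower.

```bash
python3 -m crank '0 0 2 0 0 -0.003 0; 0 0 2 0 0 -0.003 80; 0 0 2 0 0 -0.003 130; 0 0 2 0 0 -0.003 180; 0 0 2 0 0 -0.003 200; 0 0 2 0 0 -0.003 200; 0 0 2 0 0 -0.003 200; 0 0 2 0 0 -0.003 200' 60
python3 - <<'E'
from h import *
shot('wrist','wrist5.png')
print(read_state()['width']*85)
E
```

```text
time: 7.9
tool_pos: [0.6018, 0.2466, 0.1462]
tcp_rot: [3.141, 0.051, 0.004]
wrist_force: [-1.0, -4.0, 8.4]
width: 0.405
34.76147458047854
```

View pics/wrist5.png

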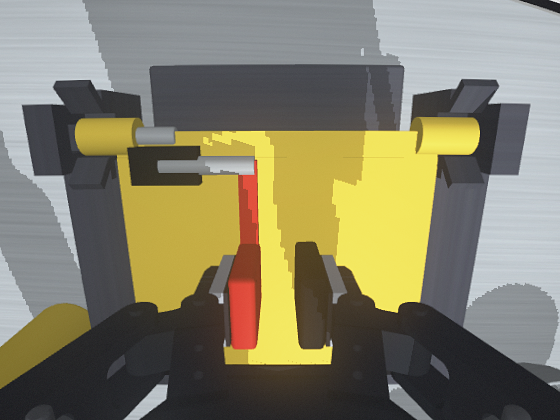

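Both pads are gripped (red 245,300; black 305,300), the opening is about 35 mm and the pin is drawn in. Lifting now.

```bash
python3 -m crank '0 0 -10 0 0 0 200; 0 0 -25 0 0 0 200; 0 0 -45 0 0 0 200; 0 0 -80 0 0 0 200; 0 0 -120 0 0 0 200; 0 0 -160 0 0 0 200; 0 0 -200 0 0 0 200; 0 0 -200 0 0 0 200' 60
python3 - <<'E'
from h import *
shot('wrist','wrist6.png')
s=read_state();print(s['width']*85,s['q'].round(3),s['time'],s['torque'].round(2))
E
```

```text
time: 8.95
tool_pos: [0.6026, 0.2481, 0.3501]
tcp_rot: [-3.137, -0.051, -0.014]
wrist_force: [0.9, -0.2, -3.0]
width: 0.408
34.641436128622644 [3.520e-01 1.680e-01 1.511e+00 1.000e-03 1.458e+00 1.890e+00] 9.0 [ 0.02  0.07 -0.02]
```

View pics/wrist6.png

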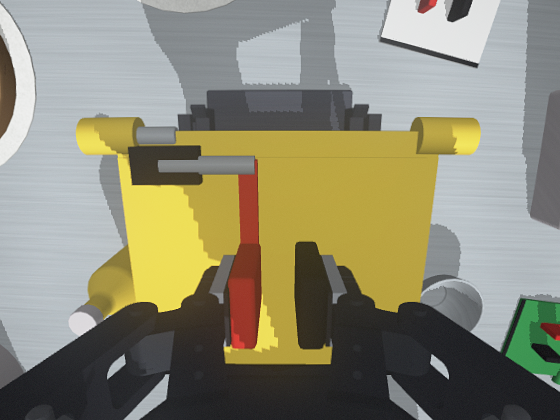

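```bash
python3 - <<'E'
from h import *
t=Cam('wrist6').img[:,:,::-1]
a=cv2.resize(t[105:195,65:265],None,fx=4,fy=4,interpolation=cv2.INTER_CUBIC)
b=cv2.resize(t[105:160,300:500],None,fx=4,fy=4,interpolation=cv2.INTER_CUBIC)
cv2.imwrite('pics/cr6.png',np.vstack([a,b])); print(a.shape)
cv2.imwrite('pics/cr6b.png',cv2.resize(t[230:370,200:360],None,fx=4,fy=4,interpolation=cv2.INTER_CUBIC))
E
```

```text
(360, 800, 3)
```

View pics/cr6.png

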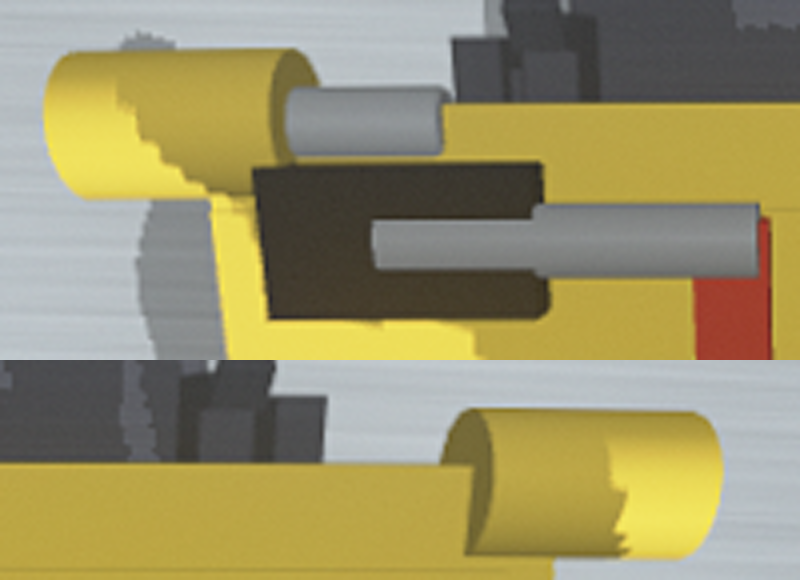

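View pics/cr6b.png

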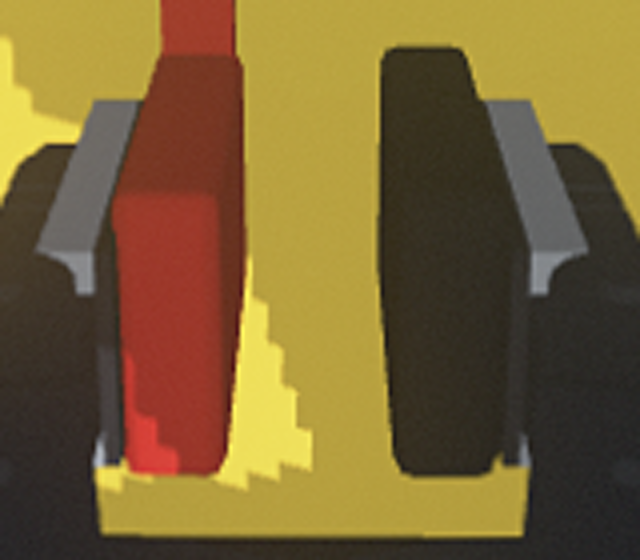

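```bash
cat > fit6.py <<'E'
from h import *
from scipy.optimize import least_squares
import sys
tfc=np.array(viewer.read_camera('wrist')['tool_from_camera']) if 0 else None
c=Cam('wrist6')
# tool frame at wrist6
import json
th=np.linspace(0,2*np.pi,60)
def rim(y): return np.c_[62+8*np.cos(th),np.full(60,y),8*np.sin(th)]/1000
L=lambda x,y:(65+(x+.5)/4-.5,105+(y+.5)/4-.5)
Rr=lambda x,y:(300+(x+.5)/4-.5,105+(y-360+.5)/4-.5)
B=lambda x,y:(200+(x+.5)/4-.5,230+(y+.5)/4-.5)
obs=dict(lu=L(43,115)[0],lt=L(75,52)[1],lb=L(85,199)[1],ru=Rr(722,470)[0],rt=Rr(690,411)[1],rb=Rr(680,558)[1])
PT=[([53,20,-2.5],L(700,103),0,1),([53,-20,-2.5],Rr(200,462),0,1),([-54.5,0,2.5],B(310,536),0,1),
([15,18,42],B(113,195),1,1),([15,8,42],B(219,195),1,1),([-15,18,42],B(127,472),.5,1),([-15,-8,42],B(397,475),.7,1),([-15,-18,42],B(493,475),.7,1)]
X=np.array([p[0] for p in PT])/1000; U=np.array([p[1] for p in PT]); W=np.array([[p[2],p[3]] for p in PT])
def model(P,S,o):
    return c.proj(P@S.T+o)
st=json.load(open('st6.json')) if 0 else None
from scipy.spatial.transform import Rotation as R
Rc=R.from_rotvec([-3.137,-.051,-.014]).as_matrix(); pc=np.array([.6026,.2481,.3501])
def pose(p): # guard in tool
    S=Rc@np.diag([1,-1,-1.])@R.from_rotvec(p[3:6]).as_matrix(); o=pc+Rc@(np.array(p[:3])); return S,o
def f(p):
    S,o=pose(p)
    l=model(rim(.084),S,o); r=model(rim(-.084),S,o)
    e=[l[:,0].min()-obs['lu'],l[:,1].min()-obs['lt'],l[:,1].max()-obs['lb'],r[:,0].max()-obs['ru'],r[:,1].min()-obs['rt'],r[:,1].max()-obs['rb']]
    e=np.r_[e,((model(X,S,o)-U)*W).ravel()]
    return e
r=least_squares(f,[0,0,.008,0,0,0],loss='soft_l1',x_scale=[.01,.01,.01,.1,.1,.1])
print('guard origin in tool mm',(r.x[:3]*1000).round(2),'rot',r.x[3:].round(4)); print(f(r.x).round(1))
np.save('gt.npy',r.x)
E
python3 fit6.py
```

```text
guard origin in tool mm [-0.94  1.12 10.28] rot [-0.0502 -0.0044  0.0259]
[ 2.021e+02 -7.000e-01 -1.000e-01 -2.003e+02 -4.000e-01  2.000e-01
 -0.000e+00  2.630e+01 -0.000e+00  2.480e+01  0.000e+00 -1.900e+00
 -1.400e+00 -6.000e-01 -3.000e-01 -6.000e-01  3.000e-01  1.000e-01
  4.000e-01  3.000e-01  2.000e+00  5.000e-01]
```

```bash
sed -i 's/rim(.084)/rim(84)/;s/rim(-.084)/rim(-84)/' fit6.py; python3 fit6.py
```

```text
guard origin in tool mm [-0.18 -0.9   9.41] rot [-0.0008 -0.0132  0.001 ]
[ 0.6 -0.9 -0.5 -0.6 -0.9 -0.5 -0.  24.  -0.  24.3  0.  -2.6 -1.2 -0.3
  0.6 -0.2 -0.5  1.1 -0.1  0.4  1.4  0.4]
```

```bash
sed -i 's/(\[53,20,-2.5\],L(700,103),0,1),(\[53,-20,-2.5\],Rr(200,462),0,1),/([53,20,2.5],L(650,209),0,.5),([53,-20,2.5],Rr(200,569),0,.5),/' fit6.py; python3 fit6.py
cat >> h.py <<'E'
def tool_for(off,P=MP,yaw=MY,tilt=T40,g=None):
    g=np.load('gt.npy') if g is None else g
    Rg=np.diag([1,-1,-1.])@R.from_rotvec(g[3:6]).as_matrix()
    S=seatR(yaw,tilt); o=P+S@(np.array(off)/1000)
    Rt=S@Rg.T; return o-Rt@g[:3],Rt
E
python3 - <<'E'
from h import *
p,Rt=tool_for([0,0,60]);print(p.round(4)); rows(p,Rt)
p,Rt=tool_for([0,0,0]);print(p.round(4)); 
E
```

```text
guard origin in tool mm [-0.43 -0.91  9.42] rot [-0.0007 -0.009   0.0011]
[ 1.  -0.3 -0.  -1.1 -0.3  0.   0.  -0.3 -0.  -0.3  0.  -1.9 -1.1 -0.2
  0.6 -0.2 -0.5  1.3 -0.1  0.7  1.4  0.6]
[ 0.5852 -0.2318  0.2218]
shift [-32.4 479.  123.6] turn [ 0.0069  0.6848 -0.0223] | dist 495.7 ang deg 39.3
[ 0.6237 -0.2296  0.1758]
```

```bash
python3 - <<'E'
from h import *
p,Rt=tool_for([0,0,70]);print(p.round(4)); rows(p,Rt)
E
```

```text
[ 0.5788 -0.2321  0.2295]
shift [-38.8 479.1 115.9] turn [ 0.0069  0.6848 -0.0223] | dist 494.4 ang deg 39.3
```

```bash
python3 -m crank '0 40 0 0 0.05 0 200; -5 100 5 0 0.15 0 200; -12 160 15 0.003 0.3 -0.01 200; -20 220 30 0.007 0.45 -0.015 200; -27 280 50 0.007 0.6 -0.02 200; -33 340 70 0.007 0.685 -0.022 200; -36 400 90 0.007 0.685 -0.022 200; -39 450 110 0.007 0.685 -0.022 200; -39 479 116 0.007 0.685 -0.022 200; -39 479 116 0.007 0.685 -0.022 200; -39 479 116 0.007 0.685 -0.022 200; -39 479 116 0.007 0.685 -0.022 200' 60
python3 - <<'E'
from h import *
shot('wrist','wrist7.png')
shot('side','side7.png')
s=read_state();print(s['width']*85,s['q'].round(3),s['time'])
p,Rt=tool_for([0,0,70]); rows(p,Rt)
E
```

```text
time: 10.5
tool_pos: [0.5769, -0.2311, 0.2268]
tcp_rot: [-2.94, -0.083, -1.046]
wrist_force: [-0.4, 1.2, -3.3]
width: 0.407
34.64612688071026 [-0.656 -0.137  2.186  0.725  0.673  0.375] 10.6
shift [ 2.3  0.9 -0.6] turn [0.0001 0.0043 0.002 ] | dist 2.5 ang deg 0.3
```

View pics/wrist7.png

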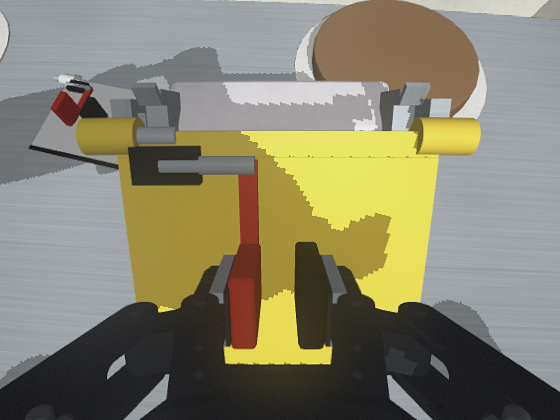

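View pics/side7.png

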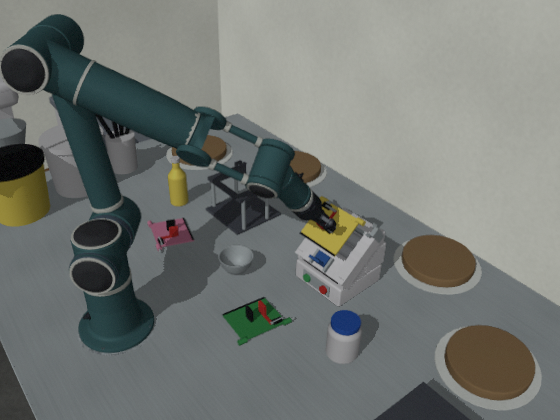

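The guard hangs above the mill with its knuckles (107,135) and (450,135) in front of the ears (122,110) and (440,108). I'll check the model's prediction against the ears.

```bash
cat > ov.py <<'E'
from h import *
import sys
fn=sys.argv[1]; c=Cam(fn); t=c.img[:,:,::-1].copy(); x0,y0,x1,y1,k=map(int,sys.argv[2:7])
t=cv2.resize(t[y0:y1,x0:x1],None,fx=k,fy=k,interpolation=cv2.INTER_CUBIC)
S=seatR(MY,T40)
def dr(P,col):
    for u,v in c.proj(np.array(P,float)/1000@S.T+MP):
        cv2.circle(t,(int((u-x0+.5)*k),int((v-y0+.5)*k)),2,col,-1)
xs=np.linspace(46,78,9)
for y in (-99,-87,87,99): dr([[x,y,15] for x in xs],(255,0,255))
for y in (-99,-87,87,99): dr([[62,y,z] for z in np.linspace(-3,15,5)],(0,255,0))
for y in (-87,-73,73,87): dr([[62-17,y,11],[62+17,y,11]],(0,0,255))
cv2.imwrite('pics/'+sys.argv[7],t)
E
python3 ov.py wrist7 70 70 270 160 4 o7a.png; python3 ov.py wrist7 340 70 500 160 4 o7b.png
python3 -c "
import cv2,numpy as np
a=cv2.imread('pics/o7a.png');b=cv2.imread('pics/o7b.png');b=cv2.copyMakeBorder(b,0,0,0,160,0)
cv2.imwrite('pics/o7.png',np.vstack([a,b])[:720]); cv2.imwrite('pics/o7.png',cv2.resize(np.vstack([a,b]),(640,576)))"
```

```text
(no output)
```

View pics/o7.png

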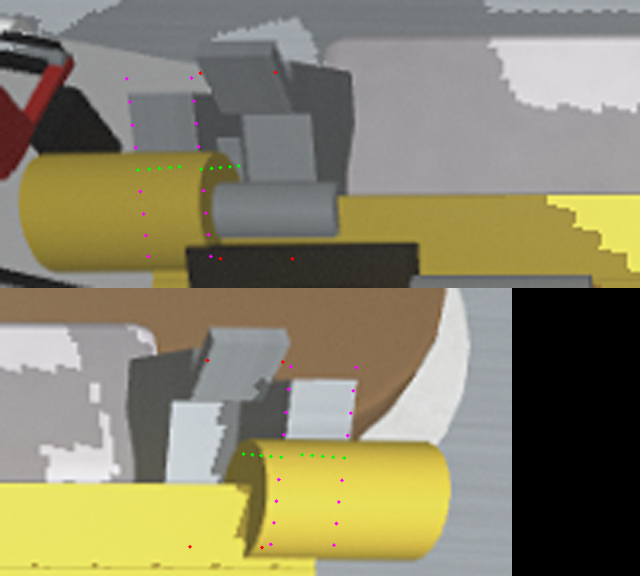

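```bash
python3 ov.py wrist2 165 180 375 250 4 o2.png; python3 -c "
import cv2;a=cv2.imread('pics/o2.png');print(a.shape);cv2.imwrite('pics/o2.png',a[:,:800])"
```

```text
(280, 840, 3)
```

View pics/o2.png

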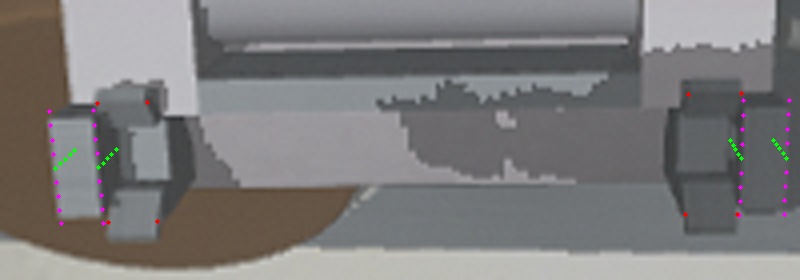

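```bash
python3 - <<'E'
from h import *
p,Rt=tool_for([0,0,24]); rows(p,Rt)
E
python3 -m crank '2 1 15 0 0.002 0.001 200; 2.3 0.9 35 0 0.004 0.002 200; 2.3 0.9 45.5 0 0.004 0.002 200; 2.3 0.9 45.5 0 0.004 0.002 200; 2.3 0.9 45.5 0 0.004 0.002 200' 60
python3 - <<'E'
from h import *
shot('wrist','wrist8.png')
p,Rt=tool_for([0,0,24]); rows(p,Rt)
p,Rt=tool_for([0,0,0]); rows(p,Rt)
E
python3 ov.py wrist8 60 40 260 180 4 o8a.png;python3 ov.py wrist8 340 40 500 180 4 o8b.png
python3 -c "
import cv2,numpy as np
a=cv2.imread('pics/o8a.png');b=cv2.imread('pics/o8b.png')
cv2.imwrite('pics/o8.png',cv2.resize(np.hstack([a[:,:640],b]),(800,350)))"
```

```text
shift [ 2.9  1.  45.4] turn [0.0001 0.0043 0.002 ] | dist 45.5 ang deg 0.3
time: 11.22
tool_pos: [0.608, -0.2319, 0.1939]
tcp_rot: [-2.938, -0.078, -1.054]
wrist_force: [0.1, -1.0, -2.1]
width: 0.404
shift [ 0.3 -1.5  0.3] turn [ 0.0016 -0.0003 -0.0013] | dist 1.6 ang deg 0.1
shift [ 0.5 -1.5 24.3] turn [ 0.0016 -0.0003 -0.0013] | dist 24.3 ang deg 0.1
```

View pics/o8.png

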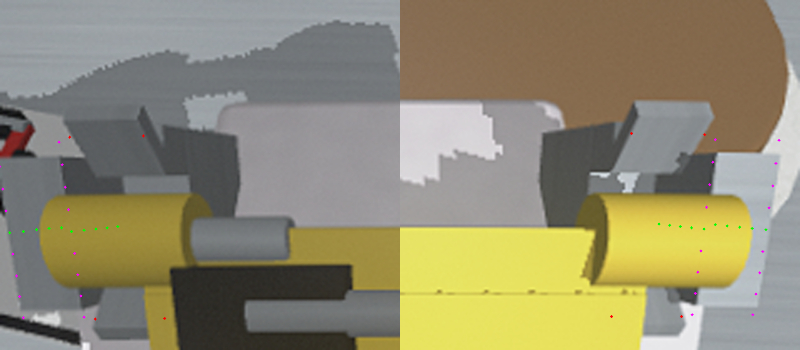

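```bash
python3 -m crank '0 -1.5 0 0 0 0 200; 0 -1.5 5 0 0 0 200; 0 -1.5 9 0 0 0 200; 0 -1.5 13 0 0 0 200; 0 -1.5 13 0 0 0 200; 0 -1.5 13 0 0 0 200' 60
python3 - <<'E'
from h import *
shot('wrist','wrist9.png')
p,Rt=tool_for([0,0,0]); rows(p,Rt)
E
```

```text
time: 12.02
tool_pos: [0.616, -0.2299, 0.1835]
tcp_rot: [-2.938, -0.078, -1.053]
wrist_force: [1.0, 0.6, -2.5]
width: 0.404
shift [ 1.   0.1 11. ] turn [ 0.0012  0.0003 -0.0015] | dist 11.0 ang deg 0.1
```

View pics/wrist9.png

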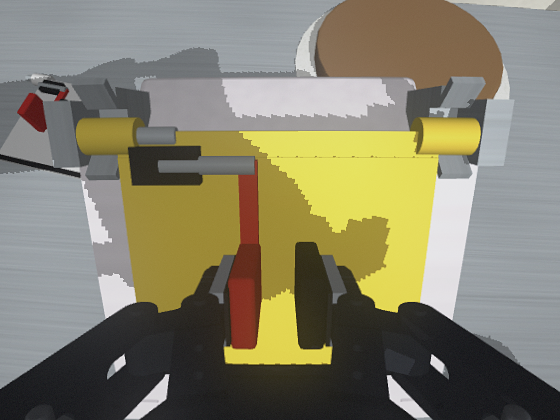

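The knuckles are between the ears (107,136 and 450,135) with no contact force. Lowering the rest of the way.

```bash
python3 -m crank '0.5 0 4 0 0 0 200; 1 0 7 0 0 0 200; 1 0 9 0 0 0 200; 1 0 9 0 0 0 200; 1 0 9 0 0 0 200' 60
python3 - <<'E'
from h import *
shot('wrist','wrist10.png')
p,Rt=tool_for([0,0,0]); rows(p,Rt)
E
```

```text
time: 12.7
tool_pos: [0.6226, -0.2296, 0.1776]
tcp_rot: [-2.938, -0.078, -1.054]
wrist_force: [1.8, -1.0, -2.2]
width: 0.412
shift [-0.3  0.1  2. ] turn [ 0.0013  0.     -0.0014] | dist 2.0 ang deg 0.1
```

View pics/wrist10.png

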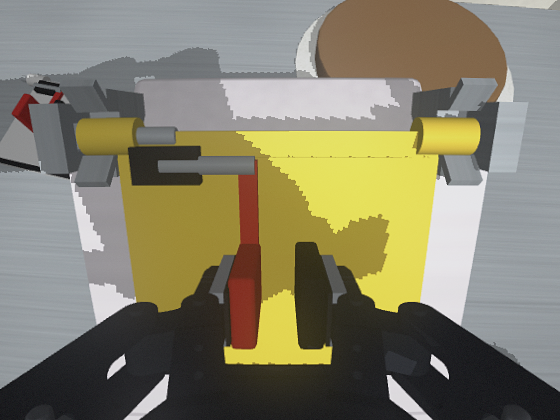

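```bash
python3 -m crank '0 0 1 0 0 0 200; 0 0 2 0 0 0 200; 0 0 2 0 0 0 200; 0 0 2 0 0 0 200' 60
python3 -c "
from h import *
s=read_state();print(seatR(MY,T40).T@s['wrist_force']);p,Rt=tool_for([0,0,0]); rows(p,Rt)"
```

```text
time: 13.25
tool_pos: [0.6239, -0.2297, 0.1762]
tcp_rot: [-2.938, -0.078, -1.055]
wrist_force: [1.6, 0.2, -1.0]
width: 0.406
[ 0.59013671  0.10257743 -1.82291073]
shift [-0.4 -0.1  0.1] turn [ 0.0016 -0.0001 -0.0014] | dist 0.4 ang deg 0.1
```

```bash
python3 -m crank '-0.5 0 1 0 0 0 200; -0.5 0 1.5 0 0 0 200; -0.5 0 1.5 0 0 0 200; -0.5 0 1.5 0 0 0 200' 60
python3 -c "
from h import *
s=read_state();print(seatR(MY,T40).T@s['wrist_force'],s['torque']);p,Rt=tool_for([0,0,0]); rows(p,Rt);shot('wrist','wrist11.png');shot('side','side11.png')"
python3 ov.py wrist11 50 60 250 200 4 o11a.png
python3 - <<'E'
from h import *
c=Cam('side11').img[:,:,::-1]; cv2.imwrite('pics/cs11.png',cv2.resize(c[190:300,285:395],None,fx=5,fy=5,interpolation=cv2.INTER_CUBIC))
E
```

```text
time: 13.75
tool_pos: [0.6245, -0.2298, 0.1752]
tcp_rot: [-2.938, -0.078, -1.056]
wrist_force: [-5.7, -0.8, 5.4]
width: 0.406
[-0.92169437 -0.52324143  7.88147647] [ 0.29456762 -0.08184998  0.42585637]
shift [-0.2 -0.2 -1. ] turn [ 0.0017 -0.0007 -0.0015] | dist 1.0 ang deg 0.1
```

View pics/o11a.png

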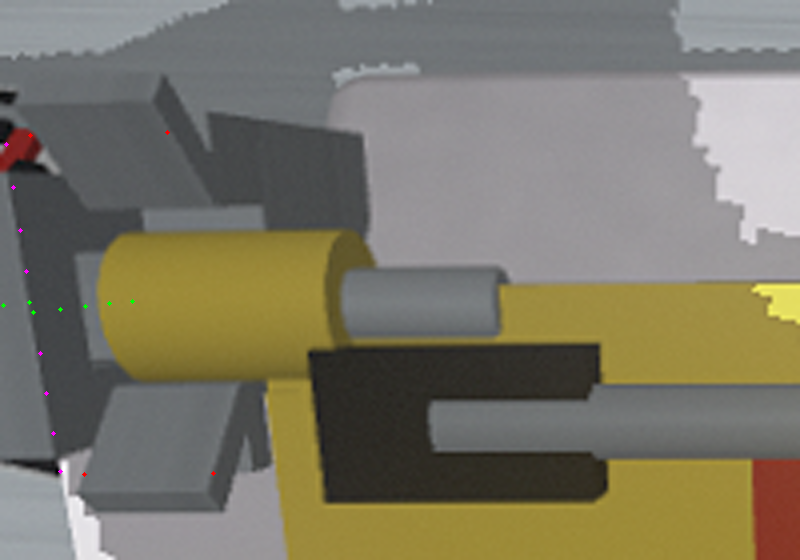

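View pics/cs11.png

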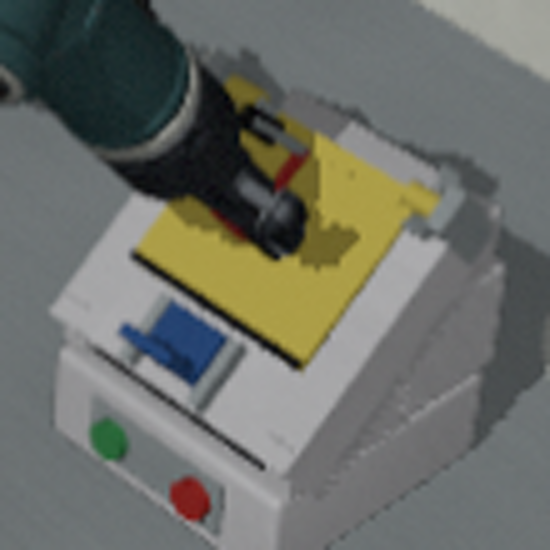

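The guard is in the cradles, the normal force shows contact, and its pose is within 1 mm of the seat. Opening slowly to let the pin spring out.

```bash
python3 -m crank '0 0 0 0 0 0 135; 0 0 0 0 0 0 120; 0 0 0 0 0 0 105; 0 0 0 0 0 0 90; 0 0 0 0 0 0 70; 0 0 0 0 0 0 40; 0 0 0 0 0 0 40' 60
python3 -c "
from h import *
s=read_state();print(s['width']*85,seatR(MY,T40).T@s['wrist_force'],s['torque']);shot('wrist','wrist12.png')"
```

```text
time: 14.72
tool_pos: [0.6243, -0.2301, 0.1746]
tcp_rot: [-2.939, -0.077, -1.055]
wrist_force: [-0.7, 0.0, 0.7]
width: 0.84
71.41997786846008 [-0.06505108  0.08528619  0.98147635] [-0.03142312  0.28277812 -0.00504414]
```

View pics/wrist12.png

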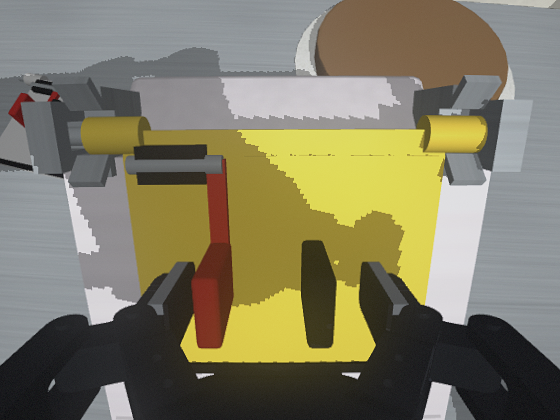

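The red pad is at (212,290), back at its rest spacing, and the pin bridges into the left ear (75,133). I'll open fully, back off along the normal and inspect.

```bash
python3 -m crank '0 0 0 0 0 0 0; 0 0 -15 0 0 0 0; 0 0 -50 0 0 0 0; 0 0 -100 0 0 0 0; 0 0 -120 0 0 0 0; 0 0 -120 0 0 0 0' 60
python3 -c "
from h import *
shot('wrist','wrist13.png');shot('side','side13.png');c=Cam('side13').img[:,:,::-1]; cv2.imwrite('pics/cs13.png',cv2.resize(c[190:300,285:395],None,fx=5,fy=5,interpolation=cv2.INTER_CUBIC)); print(read_state()['q'].round(3))"
python3 - <<'E'
from h import *
t=Cam('wrist13').img[:,:,::-1]; cv2.imwrite('pics/cr13.png',cv2.resize(t[85:285,165:400],None,fx=3.4,fy=3,interpolation=cv2.INTER_CUBIC))
E
```

```text
time: 15.52
tool_pos: [0.5481, -0.2348, 0.2702]
tcp_rot: [-2.94, -0.078, -1.061]
wrist_force: [0.6, 1.1, -0.1]
width: 0.997
[-0.705 -0.227  2.185  0.681  0.769  0.413]
```

View pics/wrist13.png

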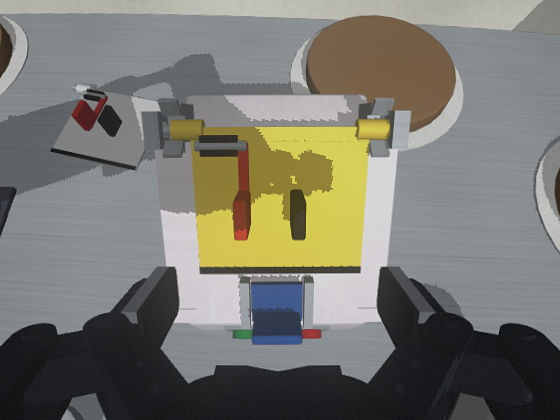

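View pics/cs13.png

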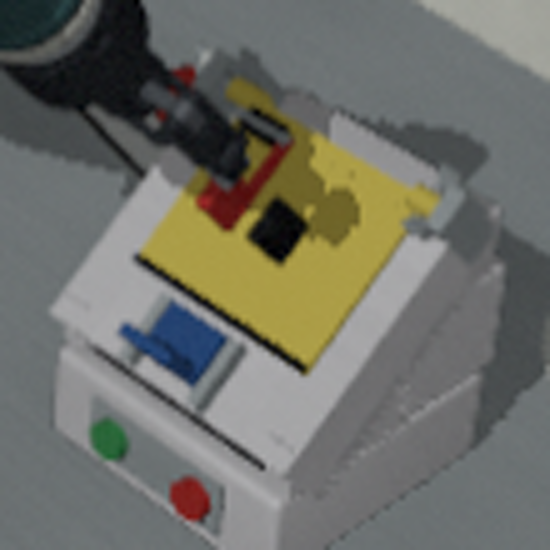

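```bash
python3 - <<'E'
from h import *
c=Cam('wrist13');t=cv2.resize(c.img[85:285,140:420][:,:,::-1],None,fx=2.85,fy=2.85,interpolation=cv2.INTER_CUBIC)
k=2.85
S=seatR(MY,T40)
def dr(P,col):
    for u,v in c.proj(np.array(P,float)/1000@S.T+MP): cv2.circle(t,(int((u-140+.5)*k),int((v-85+.5)*k)),2,col,-1)
dr([[-60,-70,2.5],[-60,70,2.5],[53,-70,2.5],[53,70,2.5]],(255,0,255))
dr([[62,84,8],[62,-84,8],[62,60,8],[62,-60,8]],(0,255,0))
dr([[s,y,42] for s in(-15,15) for y in(-18,-8,24,34)],(255,255,0))
dr([[62,89,4],[62,93,0]],(0,0,255))
cv2.imwrite('pics/o13.png',t)
E
```

```text
(no output)
```

View pics/o13.png

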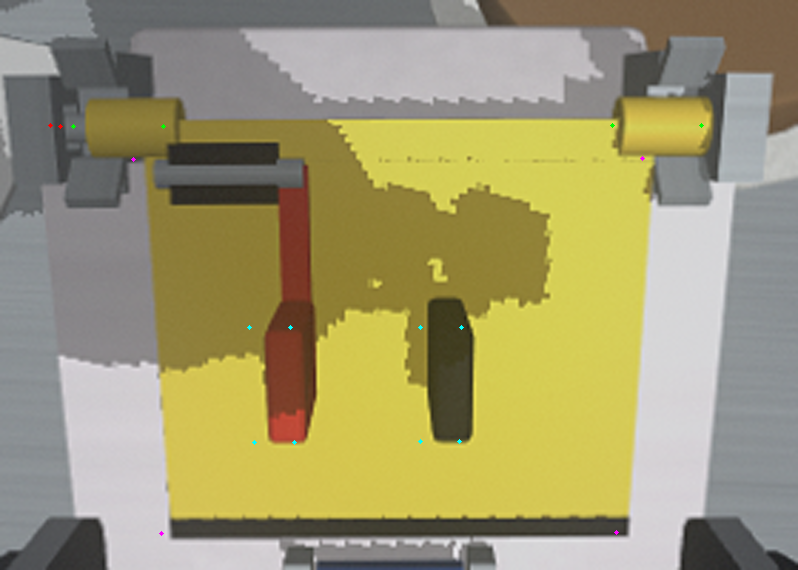

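```bash
python3 - <<'E'
from h import *
from scipy.optimize import least_squares
c=Cam('wrist13');k=2.85
# (x,y,z,u,v,red)
O=np.array([(-60,70,2.5,170,537,0,1,1),(-60,-70,2.5,629,535,0,1,1),(53,70,2.5,148,160,0,1,0),(53,-70,2.5,651,160,0,1,1),
(-15,-18,42,472,440,0,1,1),(-15,-8,42,432,441,0,1,1),(-15,34,42,268,441,1,1,1),(-15,24,42,307,441,1,1,1),(0,-18,42,473,385,0,1,0),(0,-8,42,430,385,0,1,0),(0,34,42,265.5,385,1,1,0)],float)
px=np.c_[140+(O[:,3]+.5)/k-.5,85+(O[:,4]+.5)/k-.5]
def f(p):
    M=O[:,:3].copy(); M[:,1]-=O[:,5]*p[4]
    M=M@R.from_rotvec([p[5],0,p[3]]).as_matrix().T+p[:3]
    r=(c.proj(M/1000@seatR(MY,T40).T+MP)-px)*O[:,6:8]; return r.ravel()
def g(p): return np.r_[f(p),p[5]*100]
r=least_squares(g,[0,-3,0,0,0,0],x_scale=[1,1,1,.01,1,.01]); print('dx dy dz mm',r.x[:3].round(2),'yaw',r.x[3].round(4),'draw mm',r.x[4].round(2),'tiltx',r.x[5].round(4)); print(f(r.x).reshape(-1,2).round(1).tolist())
E
```

```text
dx dy dz mm [-0.4  -3.24 -0.51] yaw -0.0001 draw mm 0.19 tiltx -0.0025
[[0.7, -1.3], [-1.0, -0.9], [-0.9, -0.0], [0.8, -0.3], [-0.3, 0.7], [-0.0, 0.4], [-0.0, 0.5], [0.0, 0.5], [-0.2, 0.0], [0.9, 0.0], [0.0, 0.0]]
```

The fit gives the guard within 0.5 mm of the seat in x and z, 3.2 mm over in y (the play limit) and flat, with the pin draw at 0.2 mm, so the pin is home. Next is the bolt, pushed with shut fingers.

```bash
python3 - <<'E'
from h import *
Rt=Rflip(MY,T40)
for o in ([-138,0,70],[-130,0,18],[-114,0,18],[-87,0,18]):
    p=at(MP,MY,T40,o); print(o,p.round(4)); rows(p,Rt)
E
```

```text
[-138, 0, 70] [ 0.4788 -0.2368  0.1332]
shift [-138.4   -0.4   59.4] turn [ 0.0011  0.0092 -0.0027] | dist 150.6 ang deg 0.6
[-130, 0, 18] [ 0.5183 -0.2346  0.0985]
shift [-130.    -0.5  111.3] turn [ 0.0011  0.0092 -0.0027] | dist 171.1 ang deg 0.6
[-114, 0, 18] [ 0.5306 -0.2339  0.1088]
shift [-114.    -0.6  111.1] turn [ 0.0011  0.0092 -0.0027] | dist 159.2 ang deg 0.6
[-87, 0, 18] [ 0.5512 -0.2328  0.1262]
shift [-87.   -0.6 110.9] turn [ 0.0011  0.0092 -0.0027] | dist 140.9 ang deg 0.6
```

```bash
python3 -m crank '-45 0 10 0 0.004 -0.002 255; -90 0 30 0 0.009 -0.003 255; -138 0 59 0 0.009 -0.003 255; -138 0 59 0 0.009 -0.003 255; -138 0 59 0 0.009 -0.003 255; -138 0 59 0 0.009 -0.003 255; -138 0 59 0 0.009 -0.003 255' 60
python3 - <<'E'
from h import *
shot('wrist','wrist14.png');shot('side','side14.png')
s=read_state();print(s['q'].round(3),s['width'])
Rt=Rflip(MY,T40)
for o in ([-138,0,70],[-130,0,18],[-87,0,18]):
    p=at(MP,MY,T40,o); rows(p,Rt)
E
```

```text
time: 16.5
tool_pos: [0.4807, -0.2382, 0.1362]
tcp_rot: [-2.935, -0.085, -1.072]
wrist_force: [0.2, -0.2, -0.1]
width: -0.001
[-0.841 -0.164  2.411  0.97   0.655 -0.053] -0.0033052621943164507
shift [-2.3 -1.   0.8] turn [ 0.0017 -0.0013  0.002 ] | dist 2.6 ang deg 0.2
shift [ 5.7 -1.  52.8] turn [ 0.0017 -0.0013  0.002 ] | dist 53.1 ang deg 0.2
shift [48.7 -0.9 52.8] turn [ 0.0017 -0.0013  0.002 ] | dist 71.9 ang deg 0.2
```

View pics/wrist14.png

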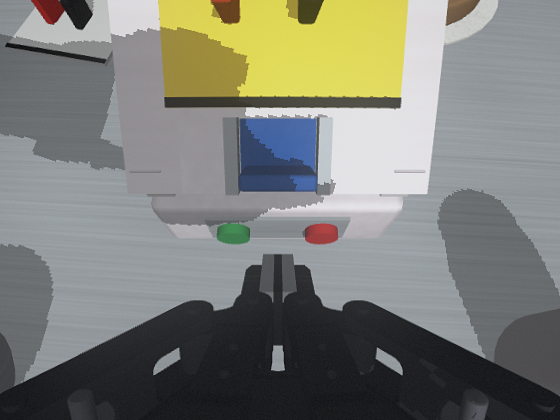

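View pics/side14.png

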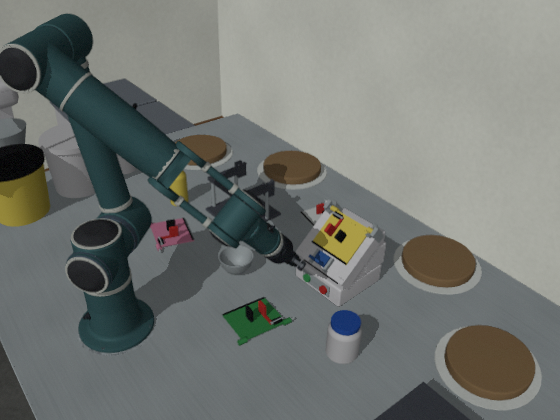

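The blue tab is at (280,185), the shut fingers at (278,260) are centred below it, and the arm is clear of the bowl. Lowering behind the tab, then pushing.

```bash
python3 -m crank '0 -1 20 0 0 0 255; 3 -1 42 0 0 0 255; 6 -1 53 0 0 0 255; 6 -1 53 0 0 0 255; 6 -1 53 0 0 0 255' 60
python3 - <<'E'
from h import *
shot('wrist','wrist15.png')
s=read_state();print(s['q'].round(3),s['width'])
S=seatR(MY,T40); print('tcp in seat',(S.T@(s['tool_pos']-MP)*1000).round(1),'F',(S.T@s['wrist_force']).round(1))
E
```

```text
time: 17.23
tool_pos: [0.5178, -0.2342, 0.0974]
tcp_rot: [-2.934, -0.083, -1.068]
wrist_force: [0.0, -0.0, 0.2]
width: -0.002
[-0.762 -0.035  2.387  1.108  0.551 -0.155] 9.482995333221913e-05
tcp in seat [-131.1    0.3   17.6] F [-0.3 -0.8  1. ]
```

View pics/wrist15.png

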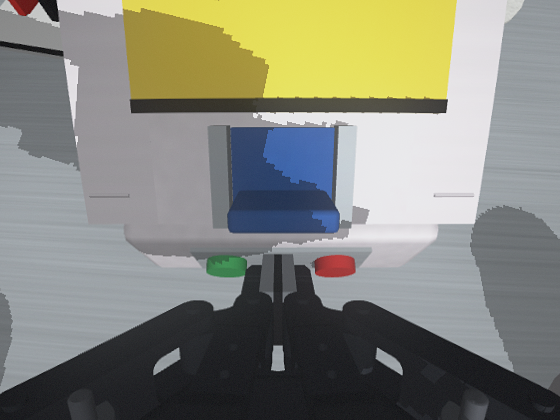

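```bash
python3 -m crank '8 0 0 0 0 0 255; 16 0 0 0 0 0 255; 22 0 0 0 0 0 255; 28 0 0 0 0 0 255; 34 0 0 0 0 0 255; 39 0 0 0 0 0 255; 39 0 0 0 0 0 255' 60
python3 - <<'E'
from h import *
shot('wrist','wrist16.png')
s=read_state();print(s['q'].round(3),s['width'])
S=seatR(MY,T40); print('tcp in seat',(S.T@(s['tool_pos']-MP)*1000).round(1),'F',(S.T@s['wrist_force']).round(1))
E
```

```text
time: 18.15
tool_pos: [0.5482, -0.2323, 0.1226]
tcp_rot: [-2.933, -0.083, -1.069]
wrist_force: [-0.5, 0.4, -0.3]
width: 0.001
[-0.707 -0.036  2.328  1.027  0.546 -0.017] 0.0032598091909973735
tcp in seat [-91.6   0.7  17.2] F [ 0.6 -0.9 -0.3]
```

View pics/wrist16.png

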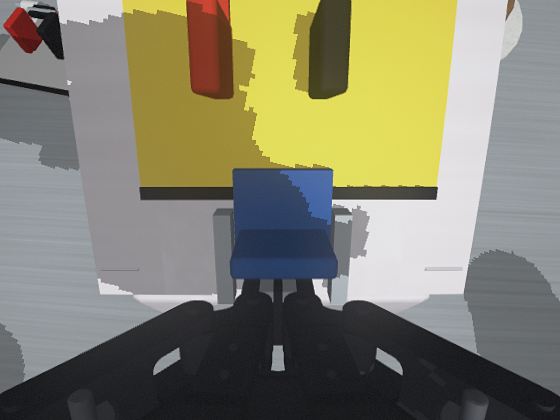

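```bash
python3 -m crank '2 0 0 0 0 0 255; 4 0 0 0 0 0 255; 5.5 0 0 0 0 0 255; 5.5 0 0 0 0 0 255' 60
python3 - <<'E'
from h import *
s=read_state()
S=seatR(MY,T40); print('tcp in seat',(S.T@(s['tool_pos']-MP)*1000).round(1),'F',(S.T@s['wrist_force']).round(1))
E
```

```text
time: 18.7
tool_pos: [0.5517, -0.2319, 0.1255]
tcp_rot: [-2.934, -0.083, -1.067]
wrist_force: [-2.2, 0.1, -0.1]
width: 0.002
tcp in seat [-87.    0.8  17.1] F [-1.8  0.3  1.4]
```

```bash
python3 -m crank '1 0 0 0 0 0 255; 2 0 0 0 0 0 255; 2 0 0 0 0 0 255' 60
python3 - <<'E'
from h import *
s=read_state()
S=seatR(MY,T40); print('tcp in seat',(S.T@(s['tool_pos']-MP)*1000).round(1),'F',(S.T@s['wrist_force']).round(1))
E
```

```text
time: 19.08
tool_pos: [0.5523, -0.2318, 0.1258]
tcp_rot: [-2.935, -0.082, -1.065]
wrist_force: [-6.1, -0.9, 0.3]
width: 0.003
tcp in seat [-86.3   0.9  17. ] F [-4.5 -0.5  4.2]
```

```bash
python3 -m crank '1 0 0 0 0 0 255; 2 0 0 0 0 0 255; 2 0 0 0 0 0 255' 60
python3 - <<'E'
from h import *
s=read_state()
S=seatR(MY,T40); print('tcp in seat',(S.T@(s['tool_pos']-MP)*1000).round(1),'F',(S.T@s['wrist_force']).round(1))
shot('wrist','wrist17.png')
E
```

```text
time: 19.45
tool_pos: [0.5525, -0.2318, 0.1257]
tcp_rot: [-2.936, -0.082, -1.061]
wrist_force: [-13.0, -2.3, -0.9]
width: -0.002
tcp in seat [-86.3   0.9  16.8] F [-10.6  -1.6   7.7]
```

View pics/wrist17.png

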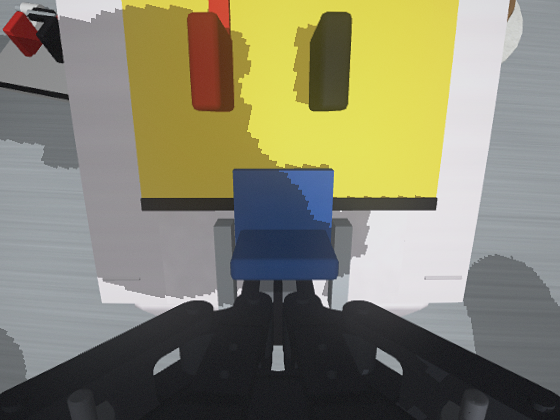

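The bolt stopped at the expected spot: the TCP stays at -86.3 mm while the force rises to about 11 N. Its tongue (283,185) overlaps the guard's lower edge. Backing off and inspecting.

```bash
python3 -m crank '-10 0 0 0 0 0 255; -30 0 0 0 0 0 255; -45 0 -20 0 0 0 255; -50 0 -65 0 0 0 255; -30 0 -120 0 0 0 255; 0 0 -170 0 0 0 200; 20 0 -200 0 0 0 200; 20 0 -200 0 0 0 200; 20 0 -200 0 0 0 200' 60
python3 - <<'E'
from h import *
from scipy.optimize import least_squares
shot('wrist','wrist18.png'); shot('top','top18.png'); shot('side','side18.png'); print(read_state()['q'].round(3))
c=Cam('wrist18'); k=3; x0,y0=150,100
S=seatR(MY,T40); print(c.proj(S@np.array([-.06,0,0])+MP))
E
```

```text
time: 20.62
tool_pos: [0.4417, -0.2379, 0.2939]
tcp_rot: [-2.934, -0.083, -1.067]
wrist_force: [0.3, 1.1, -0.2]
width: 0.218
[-0.928 -0.426  2.279  0.697  0.984  0.281]
[[279.4131167  179.30159666]]
```

View pics/wrist18.png

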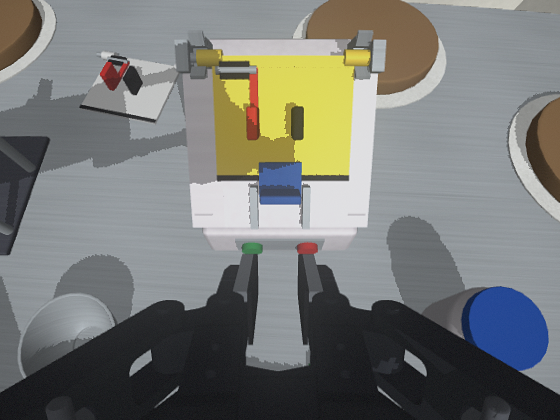

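View pics/side18.png

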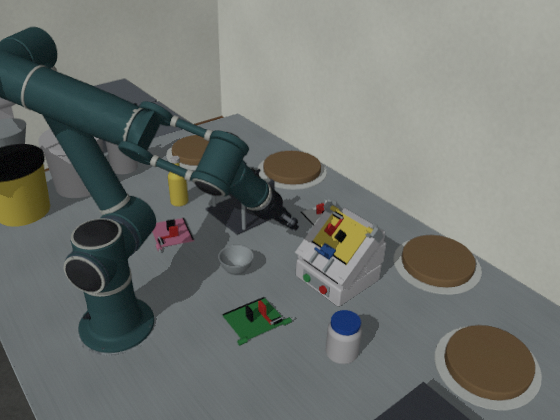

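```bash
python3 - <<'E'
from h import *
c=Cam('wrist18');x0,y0,k=170,30,3.8
t=cv2.resize(c.img[y0:y0+150+50-45,x0:x0+220][:,:,::-1],None,fx=3.6,fy=3.6,interpolation=cv2.INTER_CUBIC);k=3.6
t=cv2.resize(c.img[30:240,170:390][:,:,::-1],None,fx=2.8,fy=2.8,interpolation=cv2.INTER_CUBIC);k=2.8
S=seatR(MY,T40)
def dr(P,col):
    for u,v in c.proj(np.array(P,float)/1000@S.T+MP): cv2.circle(t,(int((u-x0+.5)*k),int((v-y0+.5)*k)),2,col,-1)
dr([[-40,-22,11.5],[-40,22,11.5],[-76,-20,45],[-76,20,45],[-67,-20,45],[-67,20,45]],(0,255,0))
dr([[-60,-73,2.5],[-60,67,2.5],[15,31,42],[-15,31,42],[-15,21,42],[-15,-11,42],[-15,-21,42],[53,-73,2.5],[53,67,2.5]],(255,0,255))
cv2.imwrite('pics/o18.png',t); print(t.shape)
a=Cam('top18').img[:,:,::-1];cv2.imwrite('pics/t18.png',a)
E
```

```text
(588, 616, 3)
```

View pics/o18.png

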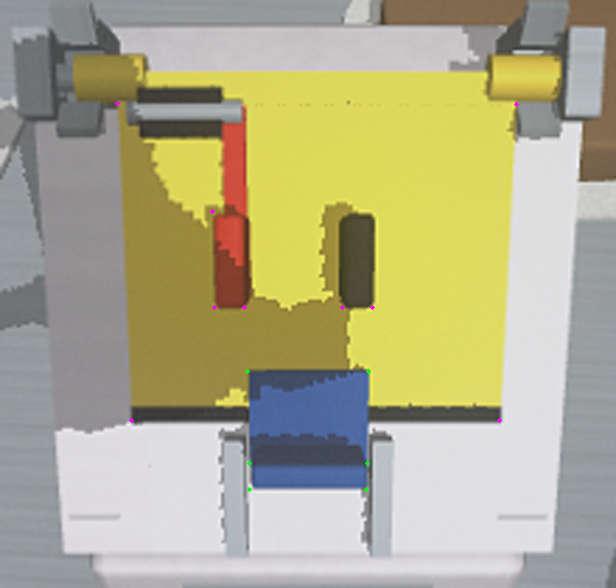

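View pics/t18.png

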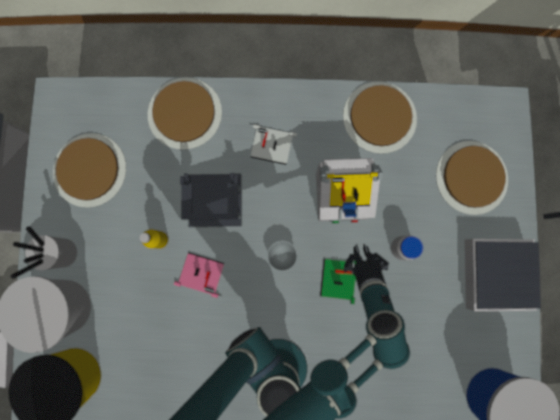

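The home-pose overlay lands on the picture. Bolt tongue edge and tab corners are at 30 mm travel, the plate corners match the seat, and the red pad is at its rest position. The bottle (153,239), tub (410,247) and bowl (282,255) haven't moved in the top view, and the gripper is clear. Handing in.

```bash
python3 -c "
from h import *
print(read_state()['time'], job.finish_job())"
```

```text
the job is handed in; nothing more can be done
20.775 None
```

The yellow guard is on the crumb mill, lying flat over the feed mouth with its hinge pin home in the eye. The blue bolt is pushed home over its lower edge. I handed the job in at 20.8 s with the gripper open and clear.

**Last checks**
- **Guard:** after release it was within about 0.5 mm of the seat in x and z. It sits about 3.2 mm towards -y, which is the end of its play.
- **Pin:** measured draw was about 0.2 mm, so it is sprung out, and in the picture it runs into the +y ear.
- **Bolt:** it stopped at the expected 30 mm, with the push force rising to about 11 N and no further movement. The final overlay of the home position agreed to about a pixel.
- **Bystanders:** the bottle, tub, bowl and look-alikes had not moved in the top view. No wrist force I read passed about 14 N.

**Possible problem:** during an early look at the mill, joint 6 read -2.552, right at its -2.55 limit. I moved off it and did the rest with the half-turned grasp, but I can't tell whether that counts as passing the range.

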